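Slide the trivet between the tins to the kettle side

ROBOT

A 7-joint arm with a two-finger parallel gripper is mounted at the origin on a cart in front of the work surface, level with it; the furniture and walls round the work are solid. World frame = base frame: x ahead of the robot, y to its left, z up, the work surface at z = 0. Lengths are in m, angles in rad, forces in N, time in s.
With the tool pointing down it reaches from about 0.425 to 0.925 m from the base axis. Payload 6.8 kg.
Tool frame: the origin (TCP) lies at the very end of the fingers, on their centre line; the grasp point (between the pads) lies 19 mm behind it (manip.hold_point_z is the distance from the TCP to the grasp point, in m); z points along the fingers, y is the line along which they close (so a half turn about z gives the same grasp; the last joint's range is limited). The gripper opens to 85 mm and grips with 20 to 120 N. Pads are 22 mm wide; open, the fingers measure 114 mm over their backs; the gripper's body (76 mm by 85 mm) begins 54 mm behind the grasp point. The pads swing forward as they close: fully open they stand 13 mm farther back than shut.
Start: joints at [-1.429, 0.477, 0.022, 1.555, -0.011, 1.109, -0.083], TCP at [0.167, 0.654, 0.231] pointing down, gripper open.
Joint ranges: [-2.96, 2.96], [-0.34, 2.1], [-1.41, 1.46], [0.24, 2.44], [-1.37, 4.51], [0.17, 1.92], [-2.96, 2.96]. Speed limits (rad/s): [2.39, 2.39, 3.14, 3.14, 3.14, 3.14, 3.14].

INTERFACE

Orientations are given as a unit quaternion [w, x, y, z].
In Python, from workcell import telemetry, grab_frame, get_calibration, finish_job, manip gives the robot as it stands.
- The arm moves only by the tool step_arm, never from a script. Its argument "moves" is one flat list of numbers, 7 for each row, row after row: the shift along the tool's x, y, z in cm, then the turn, a rotation vector about the tool's x, y, z in rad, then the closure, from 0 (fully open) to 1 (shut). In form: [tx, ty, tz, rx, ry, rz, claw, tx, ty, tz, rx, ry, rz, claw, ...]. A call has exactly 8 rows; each row shifts and turns the commanded pose from where the row before left it, along the tool's axes as they then stand; what a row does not reach is not made up. A row lasts 1/10 s, in which the tool goes at most 50 mm and 8.59 degrees, less where a joint would pass 70% of its speed; a pose out of reach is approached as far as the arm can. A call is refused whole if a number of a shift passes 5 or a number of a turn 0.15, either way. A call with a gripper value outside its range is refused whole. The fingers move at their own pace and stop on an object; "force" is the grip in N (left out, the last holds). Time passes only in rows, so rows that do not move let the fingers close, or fill a call up. It gives the time, the measured TCP pose, the force, the opening and the grip force at its end, in the units of the state.
- telemetry.get_state(): the state, without advancing time (a new reading comes with each control period).
- grab_frame(name): name is "side" or "top" or "wrist"; returns the picture (480x640x3 uint8, red, green, blue); there is no depth.
- get_calibration(name): a dict with "mtx" (3x3 intrinsics, pixels), "rvec" (rotation vector, rad) and "tvec" (3), from world to camera coordinates, as OpenCV has them. Camera axes: x right, y down, z forward; pixel columns grow to the right and rows downward; lengths in m; the calibration is good to about 2 mm. The wrist camera is an equidistant fisheye: a pixel r from the principal point sees the ray r / f radians off the axis. A picture is of the moment at which its call begins: read the wrist's pose just before it. get_calibration takes no time and is no camera call; for the wrist camera it gives the pose at the moment of the call.
- finish_job(): hands the job in; it is judged then, once.
The state is a dict: "clock": time; "q": joint angles; "qd": joint speeds; "effort": joint torques, N m; "tool_pos": TCP position; "orientation": TCP orientation; "ft_force": force on the tool from outside, world axes, zero at the start; "torque": the same for the moment, N m; "grip_width": finger opening in m; "grip_force": force on a finger pad.
Only numpy, scipy, OpenCV 4.12 (cv2) and the standard library are available. Lean on these libraries where they do the work, as an engineer would, in place of code of your own. Each camera call takes 0.05 s, during which the arm holds its last target. There are 200 camera calls.

TASK

Clear the spot beside the hob: with your fingertips, push the round cork trivet along the worktop to the right, through the gap between the two food tins that stand in its way, until the whole trivet lies just past them on the kettle side. Keep it flat on the worktop - do not pick it up - and leave the salt shaker, garlic and measuring spoon where they are.

Things in the scene. Friction and masses are not known exactly. Their poses are not given: they have to be found in the camera images.
- trivet: Plain round cork disc, 164 mm across, 12 mm thick, 50 to 100 g, lying loose and flat on the worktop just right of the hob, left of the gap. Origin: centre of its underside; z up. Round it: the front edge of the worktop is at x = 0.43, the hob (6 mm high glass plate) begins at y = 0.10 to the left, a wall stands at y = -0.55 to the right, and the hood hangs over the hob (x over 0.56, y over 0.08, z over 0.65), so keep the elbow and forearm clear of it.
- tin_wide: Upright low round food tin, 75 mm across, 58 mm tall. It stands fast and does not move. Origin: centre of its underside. Its own -y axis points through the gap in the direction in which the trivet must go (roughly to the robot's right); the other tin stands straight across the gap along its +x or -x axis: either tin may be the one nearer to the robot. The clear gap between the two tins is 176 mm (6 mm to spare on each side of the trivet).
- tin_slim: Upright slimmer and taller round food tin, 57 mm across, 72 mm tall. It stands fast and does not move. Origin: centre of its underside; axes parallel to those of tin_wide.
- salt_shaker: Bystander, loose: white salt shaker, 43 mm across, 78 mm tall, standing near the far tin, on the hob side. Origin: centre of its underside.
- garlic: Bystander, loose: garlic bulb, about 60 mm across and 58 mm tall, near the front edge at the right. Origin: centre of its underside.
- spoon: Bystander, loose: small measuring spoon lying flat, 27 x 116 x 8 mm, along the wall at the right, beyond the place where the trivet shall end. Origin: centre of its underside.

How it is judged:
On the way:
1. the trivet is in the gap, its centre within 25 mm of the line between the tins (y of trivet in the frame of tin_wide between -0.025 and 0.025 m and horizontal distance between trivet and tin_wide below 0.14 m and horizontal distance between trivet and tin_slim below 0.14 m), for 0.05 s.
At the end, for the whole second after the job is handed in: The trivet lies flat and at rest on the worktop on the kettle side of the tins, its centre at least 110 mm past the line between the tins' centres (120 mm is wholly past both) and within 260 mm of each tin (y of trivet in the frame of tin_wide below -0.11 m and horizontal distance between trivet and tin_wide below 0.26 m and horizontal distance between trivet and tin_slim below 0.26 m and height (world z) of trivet below 0.005 m and angle between trivet's own z axis and vertical below 0.05 rad and linear speed of trivet below 0.01 m/s); the robot touches nothing.
It fails at once if the trivet is lifted or tipped (height (world z) of trivet above 0.012 m or angle between trivet's own z axis and vertical above 0.15 rad).
It fails at once if a bystander is moved by more than 15 mm (distance of any of salt_shaker, garlic, spoon from where it was at the start of the episode above 0.015 m).
It also fails if it takes over 67 s, if anything falls off the work surface, if the arm or the gripper's body presses on something with over 40 N, if the wrist force passes 120 N, or if a joint passes its speed limit or range.

## Working session

There is one attempt and no reset: what is moved stays moved. The work goes in short steps, Python scripts to look and compute and a tool call to move; the robot and the scene stay as the last step left them, time stands still between calls to the robot, and variables do not carry over. Pictures are saved under pics/ and viewed, at most 10 in all, crops included, and the job is handed in when it is done.

Besides the shell and the picture viewer there is one more tool, called by a JSON object that holds its "op" and its "data". step_arm: Moves the arm, as the interface text tells. Its arguments: {"type":"object","properties":{"moves":{"type":"array","items":{"type":"number"}},"force":{"type":"number"}},"required":["moves"]}

```bash
mkdir -p pics; ls
python3 - <<'E'
from workcell import telemetry, grab_frame, get_calibration, manip
import cv2
s=telemetry.get_state();print({k:s[k] for k in('clock','q','tool_pos','orientation','grip_width')})
for n in("top","side"):
    f=grab_frame(n);cv2.imwrite(f"pics/{n}0.png",f[:,:,::-1]);c=get_calibration(n);print(n,c)
E
```

```text
pics
{'clock': 0.0, 'q': array([-1.42908425,  0.47779597,  0.02234952,  1.55645122, -0.01147652,
        1.10931748, -0.0831203 ]), 'tool_pos': array([0.16675458, 0.65346136, 0.23032879]), 'orientation': array([-3.37005227e-05,  1.24579920e-01,  9.92209148e-01, -9.21224341e-04]), 'grip_width': 0.08525605532407382}
top {'mtx': array([[553.31257209,   0.        , 320.68440412],
       [  0.        , 553.31257209, 236.52616495],
       [  0.        ,   0.        ,   1.        ]]), 'rvec': array([ 2.17070422, -1.99968872,  0.23333791]), 'tvec': array([-0.33563658,  0.61145952,  0.88806784])}
side {'mtx': array([[511.85418555,   0.        , 322.70337976],
       [  0.        , 511.85418555, 232.20954411],
       [  0.        ,   0.        ,   1.        ]]), 'rvec': array([ 0.07650116, -2.76346023,  1.4820171 ]), 'tvec': array([0.60100239, 0.24923118, 0.71500845])}
```

View pics/top0.png

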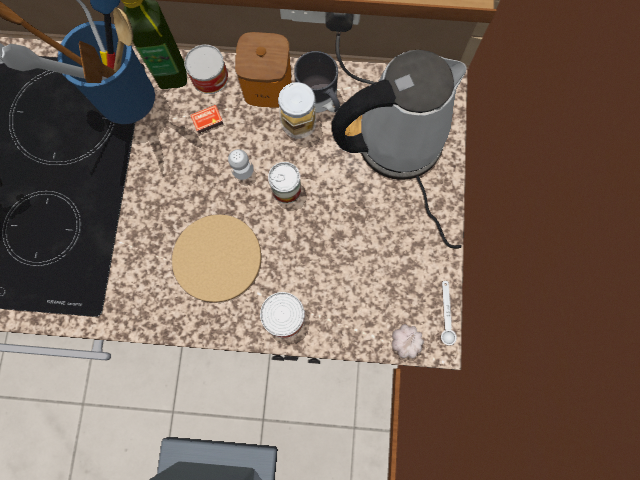

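View pics/side0.png

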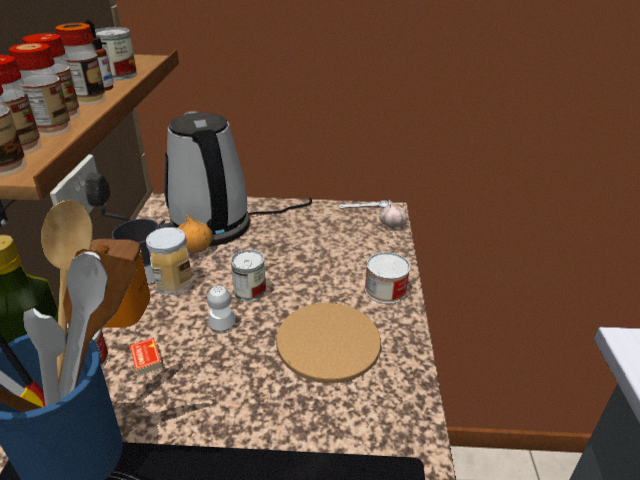

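Top view: trivet at about (216,258), wide tin lid (282,315), slim tin lid (285,178), salt shaker (240,165), garlic (407,341), spoon (448,313). In the side view the lids are at (388,265) and (249,259), and the trivet at (328,341).

```bash
cat > h.py <<'E'
import numpy as np, cv2
from workcell import telemetry, grab_frame, get_calibration
def cast(n,px,z):
    c=get_calibration(n);R=cv2.Rodrigues(c['rvec'])[0];t=np.ravel(c['tvec'])
    p=cv2.undistortPoints(np.array(px,float).reshape(-1,1,2),c['mtx'],None).reshape(-1,2)
    d=np.c_[p,np.ones(len(p))]@R; o=-R.T@t
    return o+d*((z-o[2])/d[:,2])[:,None]
def trivet(n,img):
    h=cv2.cvtColor(img,cv2.COLOR_RGB2HSV)
    m=cv2.inRange(h,(12,80,110),(26,200,255))
    m=cv2.morphologyEx(m,cv2.MORPH_OPEN,np.ones((7,7)))
    c=max(cv2.findContours(m,0,2)[0],key=cv2.contourArea)
    P=cast(n,cv2.convexHull(c)[:,0],.012 if n=='top' else .010)[:,:2]
    A=np.c_[2*P,np.ones(len(P))];s=np.linalg.lstsq(A,(P**2).sum(1),rcond=None)[0]
    return s[:2],2*np.sqrt(s[2]+s[:2]@s[:2])
E
python3 - <<'E'
from h import *
for n in('top','side'):
    im=cv2.imread(f'pics/{n}0.png')[:,:,::-1].copy()
    print(n,trivet(n,im))
    g=cv2.cvtColor(im,cv2.COLOR_RGB2GRAY)
    for nm,z,px in (('wide',.058,{'top':(282,314.5),'side':(388,265)}),('slim',.072,{'top':(284.5,178),'side':(249,259)})):
        print(nm,cast(n,px[n],z)[0])
    if n=='top':
        for nm,px,z in(('salt',(238,157),.078),('garlic',(407,341),.03),('spoon',(448,313),.004)): print(nm,cast(n,px,z)[0])
        for nm,(x,y),r in(('wide',(282,314),22),('slim',(284,178),16)):
            c=cv2.HoughCircles(cv2.medianBlur(g,3)[y-40:y+40,x-40:x+40],cv2.HOUGH_GRADIENT_ALT,1,5,param1=150,param2=.5,minRadius=r-6,maxRadius=r+4)
            print(nm,None if c is None else c[0][:4]+[x-40,y-40,0])
im=cv2.imread('pics/top0.png')
cv2.imwrite('pics/crop.png',np.hstack([cv2.resize(im[y-35:y+35,x-35:x+35],(400,400),interpolation=2) for x,y in((282,314),(284,178))]))
E
```

```text
top (array([ 0.59756824, -0.09474544]), np.float64(0.16331358451325995))
wide [ 0.49866631 -0.22962632  0.058     ]
slim [ 0.73889902 -0.21119994  0.072     ]
salt [ 0.76965739 -0.12488999  0.078     ]
garlic [ 0.47357613 -0.44781957  0.03      ]
spoon [ 0.53090873 -0.52268734  0.004     ]
wide [[282.         315.          21.04888344]]
slim [[285.         178.          14.67161179]]
side (array([ 0.59798372, -0.0937292 ]), np.float64(0.16617989222640914))
wide [ 0.50015484 -0.2245035   0.058     ]
slim [ 0.73741769 -0.20624036  0.072     ]
```

View pics/crop.png

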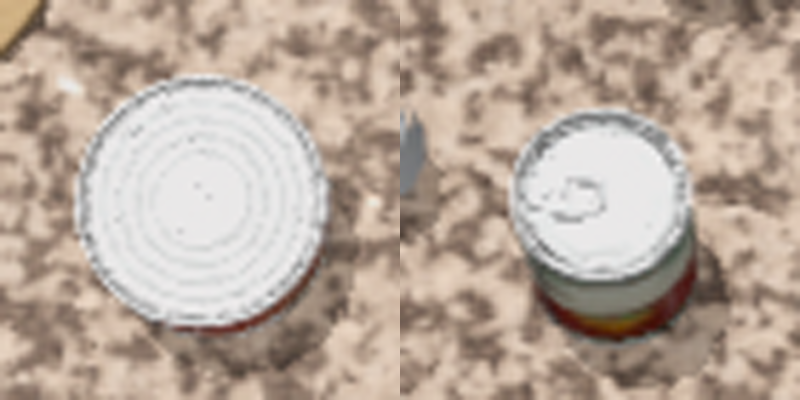

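The tin spacing measures 241 mm against the 242 mm expected, and the trivet measures 163 to 166 mm against 164 mm, so the fix is good. The plan is to line the open fingers up across the gap, nest the disc between the two fingertips, and push along -x of the tool. First I turn the tool and check the left side with the wrist camera.

{"op": "step_arm", "data": {"moves": [0,0,0,0,0,0.15,0,0,0,0,0,0,0.15,0,0,0,0,0,0,0.15,0,0,0,0,0,0,0.15,0,0,0,0,0,0,0.15,0,0,0,0,0,0,0.15,0,0,0,0,0,0,0.15,0,0,0,0,0,0,0.15,0]}}

```text
clock: 0.9
tool_pos: [0.1667, 0.6537, 0.2308]
orientation: [0.0, 0.665, 0.747, -0.0]
ft_force: [0.5, -0.6, 0.2]
grip_width: 0.0857
grip_force: 0.0
```

Run:
```python
from h import *
f=grab_frame('wrist');cv2.imwrite('pics/w1.png',f[:,:,::-1])
from scipy.spatial.transform import Rotation as Ro
s=telemetry.get_state();o=s['orientation'];print(s['q'],Ro.from_quat(np.roll(o,-1)).as_matrix())
```

```text
[-1.61394229  0.48760062  0.28695085  1.57044307 -0.1488942   1.10622757
 -1.18376248] [[-1.07686116e-01  9.94184910e-01 -2.56749281e-04]
 [ 9.94184380e-01  1.07685777e-01 -1.09197256e-03]
 [-1.05797439e-03 -3.72846408e-04 -9.99999371e-01]]
```

View pics/w1.png

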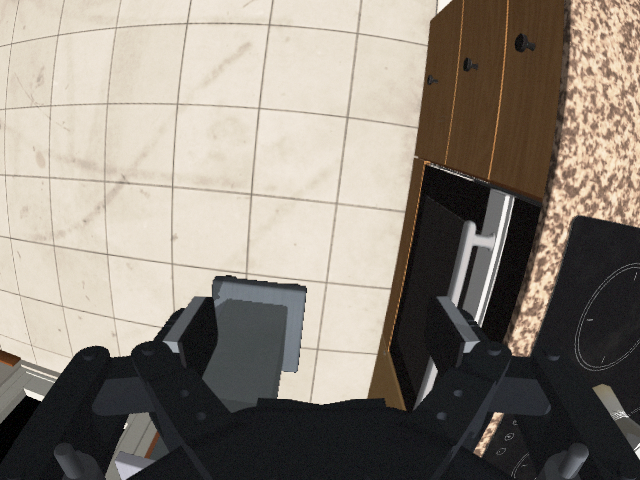

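The wrist view shows the front side clear, with only floor and drawers; the hob begins at right, around column 560. I'll travel at this height.

{"op": "step_arm", "data": {"moves": [-2.8,1.5,0,0,0,0.031,0,-2.8,1.5,0,0,0,0,0,-2.8,1.5,0,0,0,0,0,-2.8,1.5,0,0,0,0,0,-2.8,1.5,0,0,0,0,0,-2.8,1.5,0,0,0,0,0,-2.8,1.5,0,0,0,0,0,-2.8,1.5,0,0,0,0,0]}}

```text
clock: 1.75
tool_pos: [0.3078, 0.441, 0.2311]
orientation: [0.0, 0.673, 0.739, -0.0]
ft_force: [0.1, 0.2, 1.0]
grip_width: 0.0854
grip_force: 0.0
```

{"op": "step_arm", "data": {"moves": [-2.8,1.5,0,0,0,0,0,-2.8,1.5,0,0,0,0,0,-2.8,1.5,0,0,0,0,0,-2.8,1.5,0,0,0,0,0,-2.8,1.5,0,0,0,0,0,-2.8,1.5,0,0,0,0,0,-2.8,1.5,0,0,0,0,0,-2.8,1.5,0,0,0,0,0]}}

```text
clock: 2.55
tool_pos: [0.4474, 0.2288, 0.2312]
orientation: [-0.0, 0.673, 0.739, -0.0]
ft_force: [0.4, -0.5, -0.4]
grip_width: 0.0855
grip_force: 0.0
```

{"op": "step_arm", "data": {"moves": [-2.8,1.5,0,0,0,0.017,0,-2.8,1.5,0,0,0,0,0,-2.8,1.5,0,0,0,0,0,-2.8,1.5,0,0,0,0,0,-2.8,1.5,0,0,0,0,0,-2.8,1.5,0,0,0,0,0,-2.8,1.5,0,0,0,0,0,-2.8,1.5,0,0,0,0,0]}}

```text
clock: 3.35
tool_pos: [0.5838, 0.0146, 0.231]
orientation: [-0.0, 0.68, 0.734, -0.0]
ft_force: [0.7, 0.6, 0.0]
grip_width: 0.0851
grip_force: 0.0
```

{"op": "step_arm", "data": {"moves": [0,0,3,0,0,0,0,0,0,3,0,0,0,0,0,0,3,0,0,0,0,0,0,3,0,0,0,0,0,0,2,0,0,0,0,0,0,1,0,0,0,0,0,0,0,0,0,0,0,0,0,0,0,0,0,0]}}

```text
clock: 4.15
tool_pos: [0.584, 0.0155, 0.082]
orientation: [0.0, 0.681, 0.733, 0.0]
ft_force: [-0.1, 0.1, -0.5]
grip_width: 0.0852
grip_force: 0.0
```

Run:
```python
from h import *
f=grab_frame('wrist');cv2.imwrite('pics/w2.png',f[:,:,::-1])
f=grab_frame('top');cv2.imwrite('pics/t2.png',f[:,:,::-1])
s=telemetry.get_state();print(s['q'],s['tool_pos'],s['orientation'])
```

```text
[-0.51193084  0.5595274   0.5041975   1.92474039 -0.38559903  0.75101485
  0.28679731] [0.58434256 0.01564441 0.08250389] [6.23422075e-04 6.80678321e-01 7.32581680e-01 8.46338941e-04]
```

View pics/w2.png

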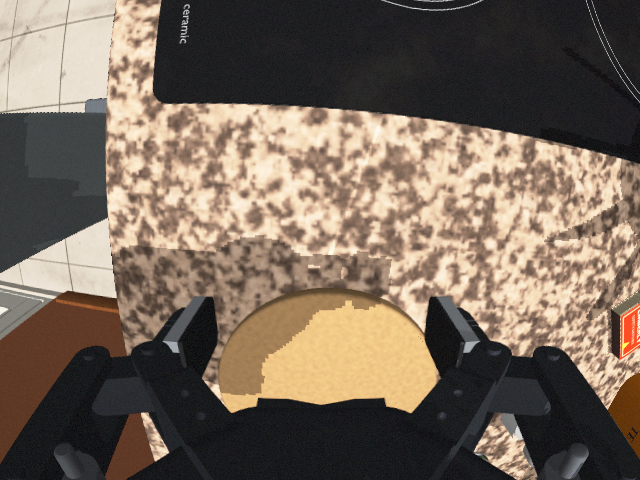

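The wrist view shows the disc at -x of the tool, rim top at about (330,290), with both fingers behind it. Next I shift 5 mm sideways and descend. The open pads may sit higher than the TCP, so I'll watch for contact force.

{"op": "step_arm", "data": {"moves": [0,0.5,2,0,0,0,0,0,0,2,0,0,0,0,0,0,2,0,0,0,0,0,0,1,0,0,0,0,0,0,0.4,0,0,0,0,0,0,0.2,0,0,0,0,0,0,0,0,0,0,0,0,0,0,0,0,0,0]}}

```text
clock: 5.05
tool_pos: [0.589, 0.016, 0.0061]
orientation: [0.0, 0.681, 0.732, 0.001]
ft_force: [-0.7, -0.7, -0.8]
grip_width: 0.0852
grip_force: 0.0
```

Run:
```python
from h import *
f=grab_frame('side')[:,:,::-1];cv2.imwrite('pics/s3.png',cv2.resize(f[250:430,230:470],(800,600),interpolation=2))
s=telemetry.get_state();print(s['tool_pos'],s['ft_force'])
```

```text
[0.58895526 0.01604126 0.00605537] [0.4906669  0.48428116 0.13594609]
```

View pics/s3.png

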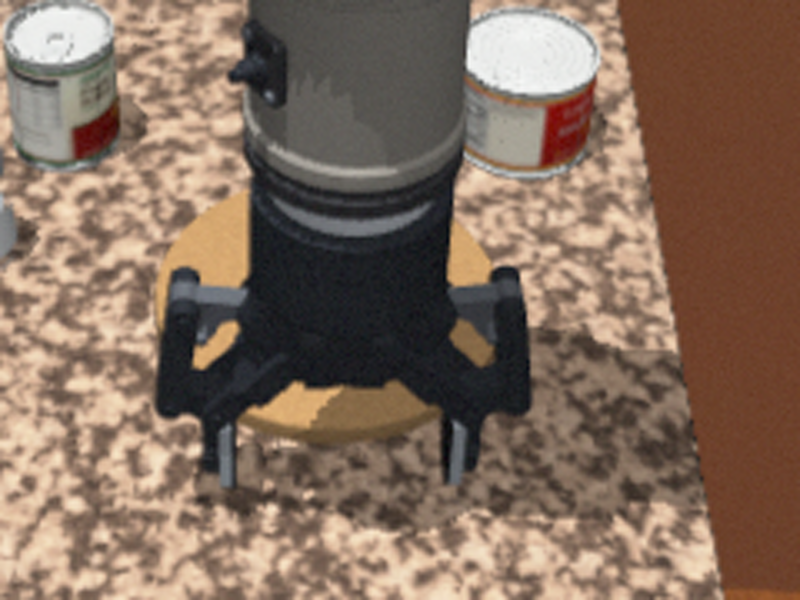

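Crop: fingertips end at (228,485) and (458,480), just behind the disc. I'll check their height from those pixels.

Run:
```python
from h import *
for z in(.004,.012,.019,.024): print(z,cast('side',[(298.4,395.5),(367.4,394)],z)[:,:2].round(4).tolist())
```

```text
0.004 [[0.6352, 0.0157], [0.5384, 0.0073]]
0.012 [[0.6346, 0.0221], [0.5391, 0.0138]]
0.019 [[0.634, 0.0277], [0.5397, 0.0195]]
0.024 [[0.6337, 0.0317], [0.5402, 0.0235]]
```

The tips stand about 19 mm high, so the open pads sit 13 mm behind the TCP as specified. I'll go down gently with the force in view.

{"op": "step_arm", "data": {"moves": [0,0,0.3,0,0,0,0,0,0,0.3,0,0,0,0,0,0,0.2,0,0,0,0,0,0,0.2,0,0,0,0,0,0,0.2,0,0,0,0,0,0,0,0,0,0,0,0,0,0,0,0,0,0,0,0,0,0,0,0,0]}}

```text
clock: 5.9
tool_pos: [0.5885, 0.016, -0.0066]
orientation: [0.0, 0.681, 0.732, 0.0]
ft_force: [0.0, 1.4, -0.4]
grip_width: 0.0851
grip_force: 0.0
```

{"op": "step_arm", "data": {"moves": [-1,0,0,0,0,0,0,-1,0,0,0,0,0,0,-1,0,0,0,0,0,0,-1,0,0,0,0,0,0,-1,0.3,0,0,0,0,0,-1,0.3,0,0,0,0,0,-1,0.3,0,0,0,0,0,-1,0.3,0,0,0,0,0]}}

```text
clock: 6.7
tool_pos: [0.6066, -0.0637, -0.0067]
orientation: [-0.0, 0.681, 0.732, 0.0]
ft_force: [-0.3, 0.3, 0.1]
grip_width: 0.0856
grip_force: 0.5
```

```bash
cat > look.py <<'E'
from h import *
import sys
W=np.array([.499,-.227]);S=np.array([.739,-.209]);u=(S-W)/np.linalg.norm(S-W);d=np.array([u[1],-u[0]]);G=W+u*.1255
f=grab_frame('side');t=grab_frame('top');s=telemetry.get_state()
for n,i in(('side',f),('top',t)):
    p,D=trivet(n,i);print(n,p.round(4),D.round(4),'along %.4f lat %.4f'%((p-G)@d,(p-G)@u))
p=s['tool_pos'];print('tool',p.round(4),'along %.4f lat %.4f'%((p[:2]-G)@d,(p[:2]-G)@u),s['ft_force'].round(1))
if len(sys.argv)>1: cv2.imwrite(f'pics/{sys.argv[1]}.png',np.hstack([cv2.resize(x,(400,300)) for x in(f,t)])[:,:,::-1])
E
python3 look.py p1
```

```text
side [ 0.8012 -1.1313] 1.5561 along 0.9244 lat 0.1082
top [ 0.6144 -0.1452] 0.1631 along -0.0729 lat -0.0043
tool [ 0.6069 -0.0653 -0.0065] along -0.1531 lat -0.0058 [-0.9 -0.4 -0.3]
```

View pics/p1.png

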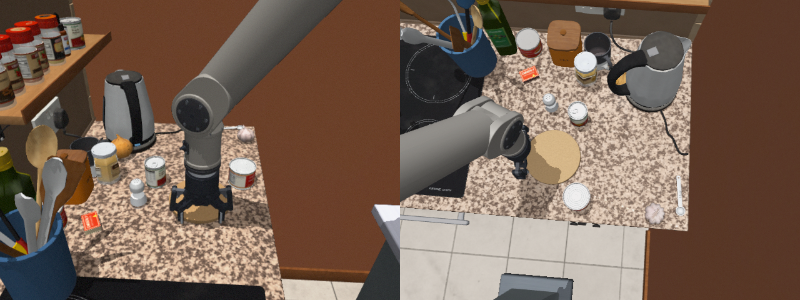

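The disc is nested against both fingers (tool-to-disc distance 80 mm). It still has to move 4 mm sideways.

{"op": "step_arm", "data": {"moves": [-0.6,0.15,0,0,0,0,0,-0.6,0.15,0,0,0,0,0,-0.6,0.15,0,0,0,0,0,-0.5,0,0,0,0,0,0,-0.5,0,0,0,0,0,0,0,0,0,0,0,0,0,0,0,0,0,0,0,0,0,0,0,0,0,0,0]}}

```text
clock: 7.6
tool_pos: [0.6127, -0.0902, -0.0067]
orientation: [-0.0, 0.681, 0.733, 0.0]
ft_force: [-0.2, 0.4, -0.5]
grip_width: 0.0851
grip_force: 0.0
```

```bash
python3 look.py
```

```text
side [ 0.7878 -1.1274] 1.5744 along 0.9195 lat 0.0952
top [ 0.6197 -0.1713] 0.1629 along -0.0465 lat -0.0009
tool [ 0.6127 -0.0901 -0.0067] along -0.1280 lat -0.0018 [-0.   0.4  0.7]
```

{"op": "step_arm", "data": {"moves": [-0.7,0.1,0,0,0,0,0,-0.7,0,0,0,0,0,0,-0.7,0,0,0,0,0,0,-0.7,0,0,0,0,0,0,-0.7,0,0,0,0,0,0,-0.7,0,0,0,0,0,0,-0.4,0,0,0,0,0,0,0,0,0,0,0,0,0]}}

```text
clock: 8.5
tool_pos: [0.617, -0.1375, -0.0067]
orientation: [0.0, 0.681, 0.732, -0.0]
ft_force: [-0.3, -0.2, 0.1]
grip_width: 0.0852
grip_force: 0.0
```

```bash
python3 look.py p2
```

```text
side [ 0.7562 -1.119 ] 1.6243 along 0.9087 lat 0.0642
top [ 0.6241 -0.2176] 0.1625 along 0.0000 lat -0.0000
tool [ 0.6171 -0.1363 -0.0067] along -0.0816 lat -0.0009 [-0.2 -0.1 -0.4]
```

View pics/p2.png

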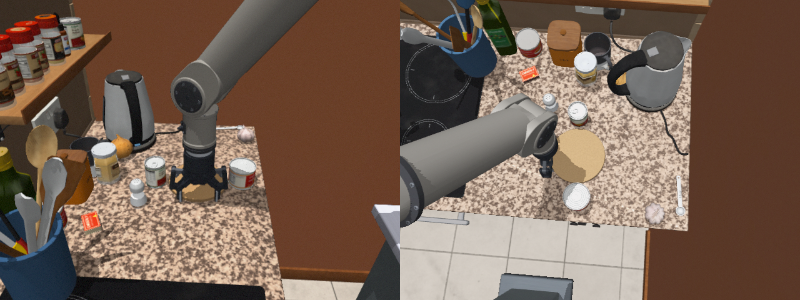

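The disc sits centred on the line between the tins, with no side force. I'll push on through.

{"op": "step_arm", "data": {"moves": [-0.8,0,0,0,0,0,0,-0.8,0,0,0,0,0,0,-0.8,0,0,0,0,0,0,-0.8,0,0,0,0,0,0,-0.8,0,0,0,0,0,0,-0.8,0,0,0,0,0,0,-0.8,0,0,0,0,0,0,-0.8,0,0,0,0,0,0]}}

```text
clock: 9.4
tool_pos: [0.6218, -0.2008, -0.0067]
orientation: [-0.0, 0.681, 0.732, 0.0]
ft_force: [-0.5, 1.0, -0.7]
grip_width: 0.0854
grip_force: 0.3
```

{"op": "step_arm", "data": {"moves": [-0.9,0,0,0,0,0,0,-0.9,0,0,0,0,0,0,-0.9,0,0,0,0,0,0,-0.9,0,0,0,0,0,0,-0.9,0,0,0,0,0,0,-0.9,0,0,0,0,0,0,-0.8,0,0,0,0,0,0,-0.4,0,0,0,0,0,0]}}

```text
clock: 10.2
tool_pos: [0.6264, -0.2674, -0.0067]
orientation: [0.0, 0.681, 0.732, -0.0]
ft_force: [-0.1, -0.2, 0.4]
grip_width: 0.0851
grip_force: 0.2
```

```bash
python3 look.py
```

```text
side [ 1.0426 -1.1175] 1.2801 along 0.9287 lat 0.3500
top [ 0.6318 -0.3503] 0.1573 along 0.1329 lat -0.0023
tool [ 0.6265 -0.267  -0.0067] along 0.0495 lat -0.0014 [-0.8  0.3  0.4]
```

The disc is about 131 mm past the line. I'll back off 1.5 cm, then lift straight up.

{"op": "step_arm", "data": {"moves": [0.5,0,0,0,0,0,0,0.5,0,0,0,0,0,0,0.5,0,0,0,0,0,0,0,0,-2,0,0,0,0,0,0,-3,0,0,0,0,0,0,-4,0,0,0,0,0,0,-4,0,0,0,0,0,0,-4,0,0,0,0]}}

```text
clock: 11.1
tool_pos: [0.6253, -0.2499, 0.1648]
orientation: [-0.0, 0.68, 0.733, 0.0]
ft_force: [0.2, -0.9, 0.5]
grip_width: 0.0851
grip_force: 0.0
```

{"op": "step_arm", "data": {"moves": [2,0,-2,0,0,0,0,3,0,0,0,0,0,0,3,0,0,0,0,0,0,3,0,0,0,0,0,0,2,0,0,0,0,0,0,0,0,0,0,0,0,0,0,0,0,0,0,0,0,0,0,0,0,0,0,0]}}

```text
clock: 11.9
tool_pos: [0.6158, -0.1227, 0.1835]
orientation: [0.0, 0.681, 0.732, -0.0]
ft_force: [0.1, -0.3, -0.8]
grip_width: 0.0853
grip_force: 0.0
```

```bash
python3 look.py p3
```

```text
side [ 1.1071 -1.1182] 1.2212 along 0.9342 lat 0.4143
top [ 0.6333 -0.346 ] 0.1633 along 0.1287 lat -0.0004
tool [ 0.6158 -0.1229  0.1834] along -0.0951 lat -0.0012 [-0.8 -1.4 -0.5]
```

View pics/p3.png

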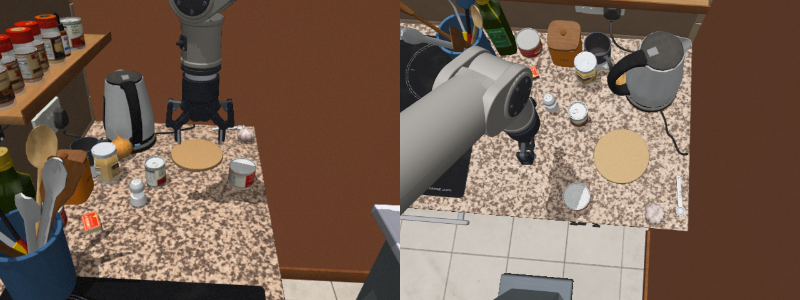

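The disc lies flat, fully past the tins. The bystanders haven't moved, and the arm is clear.

```bash
python3 -c "
from workcell import finish_job
print(finish_job())"
```

```text
the job is handed in; nothing more can be done
None
```

The trivet went through the gap and lies flat, its centre about 129 mm past the line between the tins; in the last pictures the salt shaker, garlic and spoon looked unmoved, and the job is handed in (no verdict was returned).

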